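Tare the balance with its touch-free sensor

TASK

Tare the balance: first push the sliding lid of its draft shield fully shut with the fingertips. Then point down at the round sensor pod, holding the fingertips two or three centimetres above its middle for two seconds without touching it, and afterwards take the hand well away from it. Keep the fingertips away from the square pod, which would open the balance again, and leave the pods and everything else where they stand; nothing is to be picked up.

Things in the scene. Friction and masses are not known exactly. Their poses are not given: they have to be found in the camera images.
- lid (a joint): Sliding clear lid on top of the draft shield (clear box on the cream balance, 210 mm wide, 300 mm deep, fixed). Metres: 0 = fully shut, grows to 0.12 as it opens towards the +y of point ledge, which moves with it. Starts 0.05 to 0.10 open, stays where it is left, needs about 1.5 N to move, hard stop at 0.
- ledge (a point): Middle of the top edge of the push face of the grey ledge on the lid, 242 mm above the bench. The ledge is 100 mm long (along x) and 27 mm above the lid plate. The upright face looks to +y (opening direction, robot's left within 0.25 rad); the other side slopes like a wedge. Push the face to -y to shut the lid. Plate flat for 65 mm behind the face, then a 3 mm rim. z is up.
- round_top (a point): Centre of the top of the round touch-free tare sensor pod: a plain grey plastic disc, 62 mm in diameter, 30 mm tall, with a small dark round window in the middle of its top, standing loose on the bench to the right of the balance. z is up.
- square_top (a point): Centre of the top of the square touch-free pod (the lid sensor, not to be used): 58 mm square, 30 mm tall, same grey plastic and same dark round window. Loose on the bench; z is up.
- beaker: Glass beaker, 64 mm wide, 80 mm tall; origin under its centre. The beaker, the bottle and the two pods swap places.
- weight: Steel calibration weight with a head, 36 mm wide, 44 mm tall; origin under its centre.
- boat: White square weighing dish, 80 x 80 x 18 mm; origin under its centre.
- bottle: White plastic bottle, 60 mm wide, 105 mm tall; origin under its centre.
- jar: Amber glass jar, 54 mm wide, 75 mm tall; origin under its centre.
- spatula: Steel spatula with a broad square blade, lying flat on the bench, 160 mm long along its x; origin at its underside.
- calculator: Desk calculator lying flat, 160 mm along its x, 100 mm along y, 19 mm thick; origin under its centre.
- round_pod: The round pod itself, 62 mm in diameter, 30 mm tall; origin under its centre.
- square_pod: The square pod itself, 58 x 58 x 30 mm; origin under its centre.
Things that resemble listed ones, but are neither listed nor needed, are in the scene too. What is shaped like the beaker but turquoise is not meant.

How it is judged (in metres and radians):
On the way, in this order (a step that is already met when the one before it is completed fails the run):
1. the lid is fully shut (within 6 mm) (value of joint lid below 0.006 m), for 0.2 s.
2. the fingertips are held just above the middle of the round pod for two seconds, lid shut (horizontal distance between the grasp point and round_top below 0.02 m and z of the grasp point in the frame of round_top between 0.022 and 0.07 m and value of joint lid below 0.006 m), for 2 s.
At the end, for the whole second after the job is handed in: Lid shut within 6 mm and at rest, the grasp point more than 120 mm (fingertips about 100 mm) from the round pod's top, both pods within 8 mm and the other loose things within 20 mm of where they stood, at rest (value of joint lid below 0.006 m and velocity of joint lid below 0.005 m/s and distance between the grasp point and round_top above 0.12 m and distance of each of beaker, weight, boat, bottle, jar, spatula, calculator from where it was at the start of the episode below 0.02 m and distance of each of round_top, square_top from where it was at the start of the episode below 0.008 m and linear speed of each of beaker, weight, boat, bottle, jar, spatula, calculator below 0.02 m/s); the robot touches nothing.
It fails at once if a sensor pod is touched (contact force between any of round_pod, square_pod and the fingers above 0.3 N or contact force between any of round_pod, square_pod and the arm above 0.3 N).
It fails at once if a sensor pod is shifted (8 mm) or lifted (distance of any of round_top, square_top from where it was at the start of the episode above 0.008 m).
It fails at once if the fingertips come low over the square pod (within 40 mm of its middle sideways and about 45 mm above it) (horizontal distance between the grasp point and square_top below 0.04 m and z of the grasp point in the frame of square_top below 0.065 m).
It fails at once if another loose thing is moved more than 20 mm or lifted (distance of any of beaker, weight, boat, bottle, jar, spatula, calculator from where it was at the start of the episode above 0.02 m).
It also fails if it takes over 53 s, if anything falls off the work surface, if the arm or the gripper's body presses on something with over 40 N, if the wrist force passes 120 N, or if a joint passes its speed limit or range.

ROBOT

A 6-joint arm with a two-finger parallel gripper is mounted at the origin on the work surface. World frame = base frame: x ahead of the robot, y to its left, z up, the work surface at z = 0. Lengths are in mm, angles in degrees, forces in N, time in s.
With the tool pointing down it reaches from about 350 to 850 mm from the base axis. Payload 8.1 kg.
Tool frame: the origin (TCP) lies on the mounting face of the last link; the fingertips stand 173 mm ahead of it and the grasp point (between the pads) lies 155 mm ahead of it; x points along the fingers, z is the direction in which the jaws open and shut, and the axes are right-handed (so a half turn about x gives the same grasp; the last joint's range is limited). The gripper opens to 85 mm and grips with 20 to 120 N. Pads are 22 mm wide; open, the fingers measure 114 mm over their backs; the gripper's body (76 mm by 85 mm) begins 54 mm behind the grasp point. The pads swing forward as they close: fully open they stand 13 mm farther back than shut.
Start: joints at [-77.028, 7.471, 85.268, -0, 87.261, -4.893], TCP at [184.084, -571.069, 404.692] pointing down, gripper open.
Joint ranges: [-169.43, 169.43], [-51.17, 129.36], [1.28, 143.12], [-76.62, 256.62], [0, 156.53], [-152.29, 152.29]. Speed limits (degrees/s): [136.94, 136.94, 159.86, 180, 180, 180].

INTERFACE

Orientations are given as [roll, pitch, yaw] about the fixed x, y, z axes, in that order (R = Rz(yaw) Ry(pitch) Rx(roll)).
In Python, from plant import telemetry, eyes, workorder gives the robot as it stands.
- The arm moves only by the tool send_rows, never from a script. Its argument "increments" is a list that holds one entry, the list of rows, each a list of 5 numbers: the finger opening in m, from 0 to 0.0854, then the shift along the tool's x, y, z in m, then the turn about the tool's x in rad. In form: [[[claw, dx, dy, dz, spin], ...]]. A call has 1 to 8 rows; each row is the pose to reach, as a shift and turn from the pose measured when the call began, along the tool's axes at that moment; what a row does not reach only later rows make up. A row lasts 1/12 s, in which the tool goes at most 41.7 mm and 7.16 degrees, less where a joint would pass 70% of its speed; a pose out of reach is approached as far as the arm can. A call with a gripper value outside its range is refused whole. The fingers move at their own pace and stop on an object; the grip force is fixed at half the most. Time passes only in rows, so rows that repeat a pose let the fingers close. It gives the time, the measured TCP pose, the force and the opening at its end, in the units of the state.
- telemetry.get_state(): the state, without advancing time (a new reading comes with each control period).
- eyes.camera(name): name is "scene" or "top"; returns the picture (400x640x3 uint8, red, green, blue); there is no depth.
- eyes.calibration(name): a dict with "fov_y" (degrees; the focal length in pixels is half the picture's height over the tangent of half this angle, whatever the lens; pixels are square), "cx", "cy" (the principal point, pixels), "k1" (the pictures are not rectified: a ray, as slopes to the right and down, at radius r is drawn at 1 + k1 r^2 times it, then the intrinsics apply), "R" (3x3) and "t" (3): a world point X has camera coordinates R X + t. Camera axes: x right, y down, z forward; pixel columns grow to the right and rows downward; lengths in mm; the calibration is good to about 2 mm. A picture is of the moment at which its call begins. calibration takes no time and is no camera call.
- workorder.job_done(): hands the job in, once; it reports no verdict.
Trained networks look in the newest picture that a camera, given by its name, has taken for a name from the list of things; names that differ only in an ending like _2 or _b are one class to them, and where a whole thing is asked for, a point or a joint stands for the part that bears it (a point fixed in the world has none). Each returns a list of dicts, best first, with "p" (0 to 1); they miss things now and then, are a little off and sometimes report something else, mostly with a low value. They report only what shows in the picture. A call takes as long as a camera call. They do not tell look-alikes from the thing itself.
- eyes.boxes_of(camera, thing): "xyz" ([x, y, z] in mm, in the coordinates of the camera as it stood for that picture, good to about 4 mm: the middle of the surface that is visible of it).
- eyes.trace(camera, thing): "region" (400x640 bool, what is visible of it).
The state is a dict: "time": time; "qpos": joint angles; "joint_vel": joint speeds; "tau": joint torques, N m; "eef_pos": TCP position; "tool_rot": TCP orientation; "contact_force": force on the tool from outside, world axes, zero at the start; "wrist_torque": the same for the moment, N m; "finger_gap": finger opening in mm.
Only numpy, scipy, OpenCV 4.12 (cv2) and the standard library are available. Lean on these libraries where they do the work, as an engineer would, in place of code of your own. Each camera call takes 0.05 s, during which the arm holds its last target.

## Working session

There is one attempt and no reset: what is moved stays moved. The work goes in short steps, Python scripts to look and compute and a tool call to move; the robot and the scene stay as the last step left them, time stands still between calls to the robot, and variables do not carry over. Pictures are saved under pics/ and viewed, and the job is handed in when it is done.

Besides the shell and the picture viewer there is one more tool, called after "Call:" as a command line: name --argument value ..., lists and objects as JSON in quotes. send_rows: Moves the arm, as the interface text tells. Its arguments: {"type":"object","properties":{"increments":{"type":"array"}},"required":["increments"]}

```bash
mkdir -p pics; ls; cat > h.py <<'E'
import numpy as np, cv2
from plant import telemetry, eyes, workorder
def cal(c):
    k=eyes.calibration(c); f=200/np.tan(np.radians(k['fov_y'])/2)
    return f,k['cx'],k['cy'],k['k1'],np.array(k['R']),np.array(k['t'])
def proj(c,X):
    f,cx,cy,k1,R,t=cal(c); p=R@np.array(X,float)+t; u=p[:2]/p[2]; u=u*(1+k1*(u@u)); return np.array([cx+f*u[0],cy+f*u[1]])
def ray(c,px):
    f,cx,cy,k1,R,t=cal(c); d=(np.array(px,float)-[cx,cy])/f; u=d.copy()
    for _ in range(30): u=d/(1+k1*(u@u))
    return -R.T@t, R.T@np.array([u[0],u[1],1])
def atz(c,px,z):
    o,d=ray(c,px); return o+d*(z-o[2])/d[2]
def world(c,p):
    f,cx,cy,k1,R,t=cal(c); return R.T@(np.array(p)-t)
def save(img,n): cv2.imwrite('pics/'+n,cv2.cvtColor(img,cv2.COLOR_RGB2BGR))
E
python3 - <<'E'
from h import *
for c in ['scene','top']:
    save(eyes.camera(c),c+'0.png')
    print(c,eyes.calibration(c))
    for n in ['ledge','lid','round_top','square_top','round_pod','square_pod','beaker','weight','boat','bottle','jar','spatula','calculator']:
        for b in eyes.boxes_of(c,n)[:4]:
            w=world(c,b['xyz']); print(n,round(b['p'],2),w.round(0),proj(c,w).round(0))
print(telemetry.get_state())
E
```

```text
pics
scene {'fov_y': 54.32022415910185, 'cx': 323.2999601263196, 'cy': 199.08190138622598, 'k1': -0.024102146782679572, 'R': array([[ 0.15055704,  0.98853576,  0.01138579],
       [ 0.80202365, -0.11540078, -0.58603816],
       [-0.57800575,  0.09736385, -0.81020345]]), 't': array([  20.47112816, -366.86531948, 1333.61391297])}
ledge 0.7 [ 477. -129.   31.] [310. 204.]
ledge 0.64 [528. 301. 213.] [498. 154.]
lid 0.6 [528. 302. 216.] [500. 153.]
round_top 0.68 [ 631. -137.   30.] [315. 256.]
square_top 0.92 [ 476. -130.   31.] [310. 204.]
round_pod 0.58 [ 626. -138.   28.] [314. 255.]
round_pod 0.21 [528. 303. 218.] [500. 152.]
beaker 0.87 [484. -12.  51.] [355. 196.]
beaker 0.75 [ 464. -290.   52.] [247. 202.]
beaker 0.66 [349. -99.  53.] [315. 161.]
beaker 0.64 [ 730. -299.   45.] [248. 303.]
weight 0.75 [ 361. -452.   14.] [188. 187.]
weight 0.7 [ 630. -141.   30.] [313. 256.]
weight 0.65 [ 556. -206.   25.] [284. 235.]
weight 0.63 [ 479. -129.   33.] [310. 204.]
boat 0.92 [ 319. -224.   -1.] [270. 170.]
bottle 0.69 [ 638. -303.   72.] [243. 260.]
bottle 0.32 [788. -48.  73.] [368.
[... 1365 characters left out ...]
r 0.95 [ 340. -447.   18.] [427. 271.]
{'time': 1.4, 'qpos': array([-7.70274747e+01,  7.47205315e+00,  8.52685451e+01,  9.28276865e-04,
        8.72621983e+01, -4.89501623e+00]), 'joint_vel': array([ 0.00909198, -0.11693639, -0.07025435,  0.0265605 ,  0.04291328,
        0.05522779]), 'tau': array([ 2.92610466e-04, -5.69307733e+01, -5.00856364e+01, -2.06136197e-04,
        9.64388491e-04,  2.81868745e-05]), 'eef_pos': array([ 184.09517913, -571.05936038,  404.67581682]), 'tool_rot': array([156.76170415,  89.99705374,  84.62920128]), 'contact_force': array([ 0.48213757, -0.23287179,  0.49143484]), 'wrist_torque': array([-0.02543726,  0.0399302 , -0.01548649]), 'finger_gap': 85.34444217552169}
```

View pics/scene0.png

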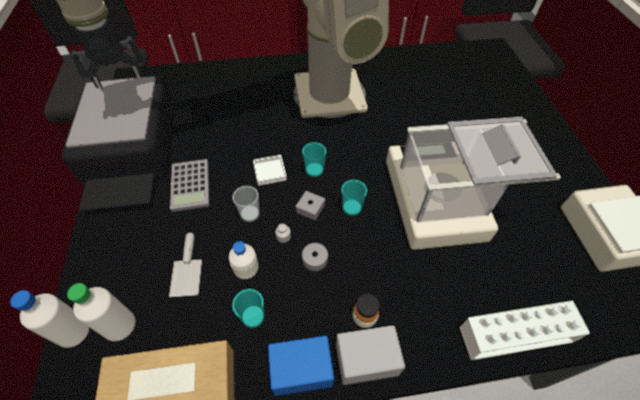

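View pics/top0.png

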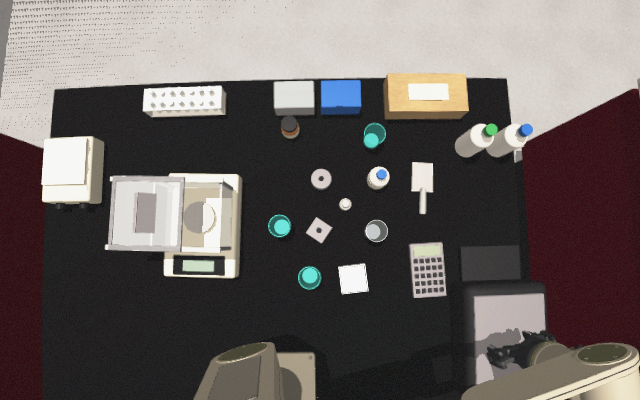

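The top picture shows the square pod at (319,230), the round pod at (321,178) and the ledge at (147,213) with the lid partly open. What could be taken for the round pod: the square pod (319,230) and the small weight (345,205). The choice is the round disc at (321,178). Next come close crops.

```bash
python3 - <<'E'
from h import *
a=cv2.imread('pics/top0.png');b=cv2.imread('pics/scene0.png')
z=lambda i,u,v,w,h,s: cv2.resize(i[v:v+h,u:u+w],None,fx=s,fy=s,interpolation=cv2.INTER_CUBIC)
A=z(a,100,165,150,120,5); cv2.imwrite('pics/cA.png',A)
B=np.hstack([z(a,285,150,100,100,4),z(b,270,180,100,100,4)]); cv2.imwrite('pics/cB.png',B)
cv2.imwrite('pics/cC.png',z(b,380,100,180,150,4))
for c in ['top','scene']:
    eyes.camera(c)
    for n in ['ledge','round_top','square_top']:
        for t in eyes.trace(c,n)[:2]:
            m=t['region'].astype(np.uint8); 
            cs,_=cv2.findContours(m,0,2); k=max(cs,key=cv2.contourArea)
            print(c,n,round(t['p'],2),m.sum(),cv2.boundingRect(k),cv2.approxPolyDP(k,3,True)[:,0].tolist())
    print(c,'campos',-cal(c)[4].T@cal(c)[5])
E
```

```text
top ledge 0.97 5494 (108, 176, 77, 76) [[114, 176], [108, 248], [180, 251], [184, 178]]
top round_top 0.82 371 (310, 168, 21, 23) [[316, 168], [311, 173], [311, 183], [316, 189], [324, 189], [330, 175], [325, 169]]
top round_top 0.32 376 (367, 166, 23, 22) [[385, 168], [377, 166], [367, 177], [371, 186], [386, 183], [389, 174]]
top square_top 0.73 374 (307, 218, 24, 25) [[316, 218], [307, 232], [321, 242], [330, 226]]
top campos [ 429.08944449 -117.98187651 1172.16144628]
scene ledge 0.79 5330 (447, 117, 111, 69) [[447, 123], [473, 185], [557, 176], [521, 117]]
scene round_top 0.6 582 (302, 244, 26, 28) [[311, 244], [302, 253], [303, 263], [318, 271], [327, 262], [327, 251], [319, 244]]
scene square_top 0.7 509 (297, 193, 28, 26) [[305, 193], [297, 211], [314, 218], [324, 201]]
scene campos [1061.98909585 -192.41876557  865.26844248]
```

View pics/cA.png

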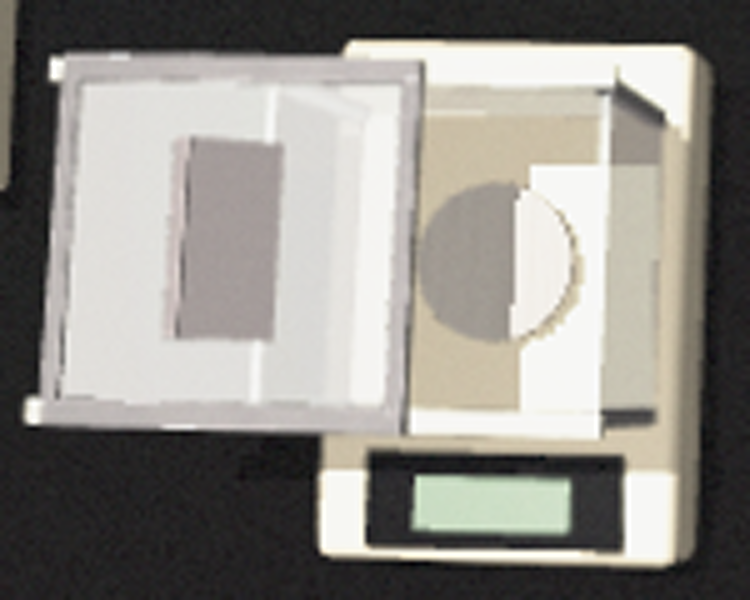

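View pics/cB.png

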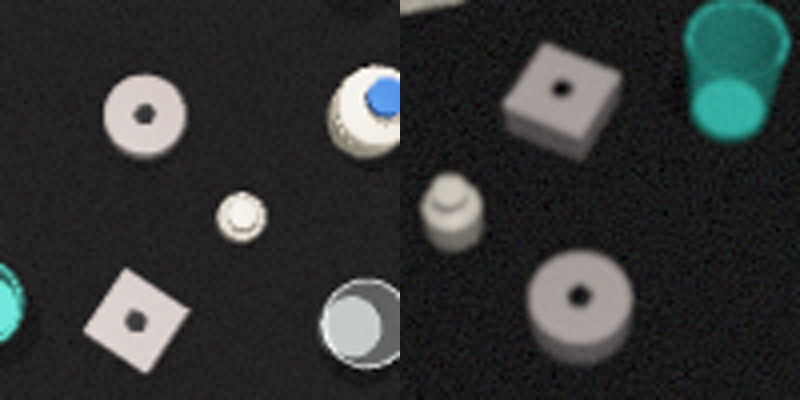

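View pics/cC.png

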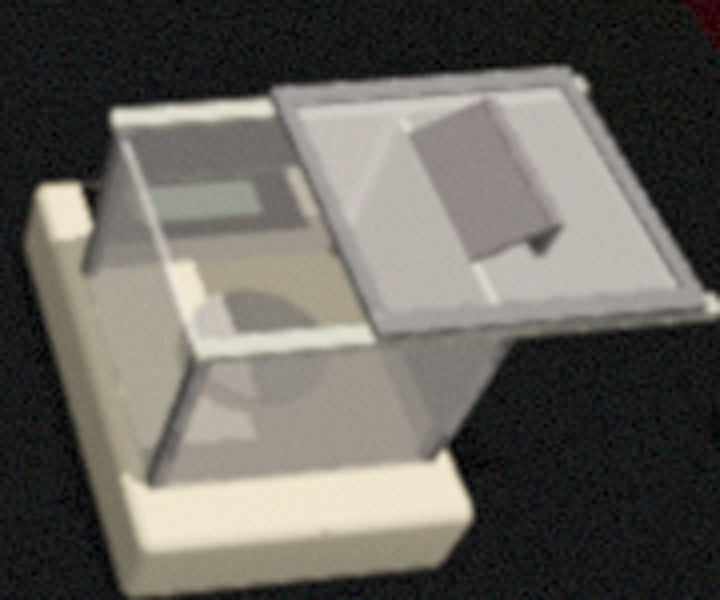

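```bash
python3 - <<'E'
from h import *
g=lambda x,y:((x+.5)/5-.5+100,(y+.5)/5-.5+165)
P=[atz('top',g(*p),242) for p in [(176,137),(165,340),(190,137),(179,340)]]
for p in P: print(p.round(1))
print('len',np.linalg.norm(P[0]-P[1]), 'mid',(P[0]+P[1])/2,'yaw of face',np.degrees(np.arctan2(*(P[0]-P[1])[[1,0]])))
h=lambda x,y:((x+.5)/4-.5+380,(y+.5)/4-.5+100)
Q=[atz('scene',h(*p),242) for p in [(494,98),(562,228)]]
for p in Q: print('scene',p.round(1))
print((Q[0]+Q[1])/2, np.linalg.norm(Q[0]-Q[1]))
# plate rim left outer edge at z~ 215-218
for p in [(62,60),(32,425),(420,62),(405,432)]: print('plate',atz('top',g(*p),216).round(1))
for p in [(700,52),(325,40),(320,555),(680,560)]: print('base',atz('top',g(*p),20).round(1))
for p in [(613,92),(658,120),(600,432),(655,418)]: print('box right side top?',atz('top',g(*p),215).round(1))
k=lambda x,y:((x+.5)/4-.5+285,(y+.5)/4-.5+150)
k2=lambda x,y:((x-400+.5)/4-.5+270,(y+.5)/4-.5+180)
print('round',atz('top',k(145,114),30),atz('scene',k2(580,297),30))
print('square',atz('top',k(136,321),30),atz('scene',k2(563,89),30))
for c in ['top','scene']:
  for t in eyes.trace(c,'ledge')[:0]: pass
E
```

```text
[559.3 326.6 242. ]
[459. 329. 242.]
[559.1 319.3 242. ]
[459.  321.8 242. ]
len 100.29196051265873 mid [509.15043714 327.78134579 242.        ] yaw of face -1.3807454103930292
scene [464.2 329.  242. ]
scene [565.7 323.3 242. ]
[514.92604595 326.11235087 242.        ] 101.64352760710182
plate [604.1 402.3 216. ]
plate [417.4 411.2 216. ]
plate [598.8 212.1 216. ]
plate [413.1 216.3 216. ]
base [636.3 107.3  20. ]
base [648.6 339.8  20. ]
base [337.  336.2  20. ]
base [333.2 118.5  20. ]
box right side top? [581.7 113.1 215. ]
box right side top? [567.1  90.2 215. ]
box right side top? [412.3 118.3 215. ]
box right side top? [418.9  90.9 215. ]
round [ 620.70925899 -137.87598388   30.        ] [ 623.64604543 -137.10684289   30.        ]
square [ 466.97390324 -128.49844955   30.        ] [ 470.22252788 -127.05506236   30.        ]
```

Ledge: face edge 100 mm long, as it should be, with its middle at about (511,327,242) and a yaw of about -2°. Round pod at about (622,-137.5), square pod at about (469,-128). The crop confirms a disc against a diamond. Now the tool axes.

```bash
cat >> h.py <<'E'
from scipy.spatial.transform import Rotation as Ro
def tool():
    s=telemetry.get_state(); return s,np.array(s['eef_pos']),Ro.from_euler('xyz',s['tool_rot'],degrees=True).as_matrix()
def go(target,zdir=None):
    s,p,R=tool(); d=R.T@(np.array(target,float)-p)/1000
    sp=0
    if zdir is not None:
        w=R.T@np.array([*zdir,0.]); sp=np.arctan2(-w[1],w[2]); sp=(sp+np.pi/2)%np.pi-np.pi/2
    print('t',round(s['time'],2),'pos',p.round(1),'q',np.array(s['qpos']).round(1),'F',np.array(s['contact_force']).round(1),'gap',round(s['finger_gap'],1))
    print('x',R[:,0].round(3),'y',R[:,1].round(3),'z',R[:,2].round(3)); print('d',d.round(4),'spin',round(sp,4),'dist',np.linalg.norm(d))
E
python3 -c "
from h import *
go([400,-200,480],(1,-.04))
go([530,180,480],(1,-.04))"
```

```text
t 1.9 pos [ 184.1 -571.1  404.7] q [-77.    7.5  85.3   0.   87.3  -4.9] F [0.8 0.  0.6] gap 85.3
x [ 0.  0. -1.] y [0.952 0.307 0.   ] z [ 0.307 -0.952  0.   ]
d [-0.0753  0.3193 -0.287 ] spin -1.219 dist 0.4358702817797458
t 1.9 pos [ 184.1 -571.1  404.7] q [-77.    7.5  85.3   0.   87.3  -4.9] F [0.8 0.  0.6] gap 85.3
x [ 0.  0. -1.] y [0.952 0.307 0.   ] z [ 0.307 -0.952  0.   ]
d [-0.0753  0.5596 -0.6088] spin -1.219 dist 0.8303225140504252
```

Call:
send_rows --increments '[[[0,-0.007,0.02,-0.018,-0.08],[0,-0.015,0.05,-0.045,-0.2],[0,-0.024,0.085,-0.076,-0.32],[0,-0.033,0.12,-0.108,-0.44],[0,-0.042,0.155,-0.139,-0.56],[0,-0.052,0.19,-0.171,-0.68],[0,-0.061,0.22,-0.198,-0.8],[0,-0.07,0.245,-0.22,-0.9]]]'

```text
time: 2.57
eef_pos: [341.4, -299.5, 470.8]
tool_rot: [-13.7, 90.0, -34.0]
contact_force: [1.1, -0.1, -0.3]
finger_gap: 0.3
```

```bash
python3 -c "
from h import *
go([530,100,485],(1,-.04))
go([530,360,485],(1,-.04))"
```

```text
t 2.57 pos [ 341.4 -299.5  470.8] q [-47.7 -16.6 101.3   0.   95.3 -27.5] F [ 1.1 -0.1 -0.3] gap 0.3
x [ 0. -0. -1.] y [ 0.346  0.938 -0.   ] z [ 0.938 -0.346  0.   ]
d [-0.0142  0.44    0.0388] spin -0.3132 dist 0.4419877115860687
t 2.57 pos [ 341.4 -299.5  470.8] q [-47.7 -16.6 101.3   0.   95.3 -27.5] F [ 1.1 -0.1 -0.3] gap 0.3
x [ 0. -0. -1.] y [ 0.346  0.938 -0.   ] z [ 0.938 -0.346  0.   ]
d [-0.0143  0.684  -0.0511] spin -0.3132 dist 0.6860563605997444
```

Call:
send_rows --increments '[[[0,-0.004,0.037,0.003,-0.04],[0,-0.008,0.075,0.006,-0.08],[0,-0.011,0.113,0.009,-0.12],[0,-0.014,0.15,0.013,-0.16],[0,-0.014,0.188,0.016,-0.2],[0,-0.014,0.226,0.019,-0.24],[0,-0.014,0.264,0.022,-0.28],[0,-0.014,0.3,0.025,-0.313]]]'

```text
time: 3.23
eef_pos: [468.9, -24.5, 485.1]
tool_rot: [-8.0, 89.9, -10.2]
contact_force: [0.7, 0.0, 0.0]
finger_gap: -0.2
```

```bash
python3 -c "
from h import *
go([515,362,485],(1,-.04))"
```

```text
t 3.23 pos [468.9 -24.5 485.1] q [ -9.2 -14.2  97.8  -0.   96.3  -7.1] F [0.7 0.  0. ] gap -0.2
x [ 0.001 -0.    -1.   ] y [ 0.038  0.999 -0.   ] z [ 0.999 -0.038  0.001]
d [1.000e-04 3.879e-01 3.150e-02] spin 0.0023 dist 0.3892185068726423
```

Call:
send_rows --increments '[[[0,0,0.039,0.004,0],[0,0,0.079,0.008,0],[0,0,0.118,0.012,0],[0,0,0.158,0.016,0],[0,0,0.197,0.02,0],[0,0,0.237,0.024,0],[0,0,0.275,0.027,0],[0,0,0.31,0.031,0]]]'

```text
time: 3.9
eef_pos: [511.2, 286.6, 485.2]
tool_rot: [6.9, 89.9, 4.8]
contact_force: [0.3, -1.3, 0.2]
finger_gap: -0.2
```

```bash
python3 -c "
from h import *
go([515,363,440],(1,-.04))
save(eyes.camera('top'),'t1.png');save(eyes.camera('scene'),'s1.png')"
```

```text
t 3.9 pos [511.2 286.6 485.2] q [24.3  4.2 80.5 -0.  95.3 26.4] F [ 0.3 -1.3  0.2] gap -0.2
x [ 0.001  0.    -1.   ] y [0.037 0.999 0.   ] z [ 0.999 -0.037  0.001]
d [0.0452 0.0765 0.0009] spin 0.0031 dist 0.08881824849269711
```

Move behind the face first, then settle.

Call:
send_rows --increments '[[[0,0,0.035,0,0.003],[0,0,0.065,0,0.003],[0,0,0.076,0,0.003],[0,0.015,0.076,0.001,0.003],[0,0.03,0.076,0.001,0.003],[0,0.045,0.076,0.001,0.003],[0,0.045,0.076,0.001,0.003]]]'

```text
time: 4.58
eef_pos: [514.3, 363.6, 435.1]
tool_rot: [-151.6, 89.7, -153.7]
contact_force: [-1.6, 0.3, -1.4]
finger_gap: -0.3
```

```bash
python3 -c "
from h import *
go([515,363,405],(1,-.04))
a=eyes.camera('top');b=eyes.camera('scene')
z=lambda i,u,v,w,h,s: cv2.resize(i[v:v+h,u:u+w],None,fx=s,fy=s,interpolation=cv2.INTER_CUBIC)
save(np.hstack([z(a,80,160,130,130,3),z(b,430,50,130,130,3)]),'t2.png')
_,p,R=tool(); tip=p+R[:,0]*173; print(tip,proj('scene',tip),(proj('scene',tip)-[430,50])*3+[390,0],(proj('top',tip)-[80,160])*3)"
```

```text
t 4.58 pos [514.3 363.6 435.1] q [30.6 11.7 77.5  0.  91.2 32.7] F [-1.6  0.3 -1.4] gap -0.3
x [-0.005 -0.003 -1.   ] y [ 0.036  0.999 -0.003] z [ 0.999 -0.036 -0.005]
d [ 0.0301 -0.0005  0.0009] spin 0.0038 dist 0.03009601530799126
[514.4016415  363.81248959 265.70229087] [531.32442861 130.43112609] [693.97328584 241.29337828] [105.18619184 148.34115104]
```

View pics/t2.png

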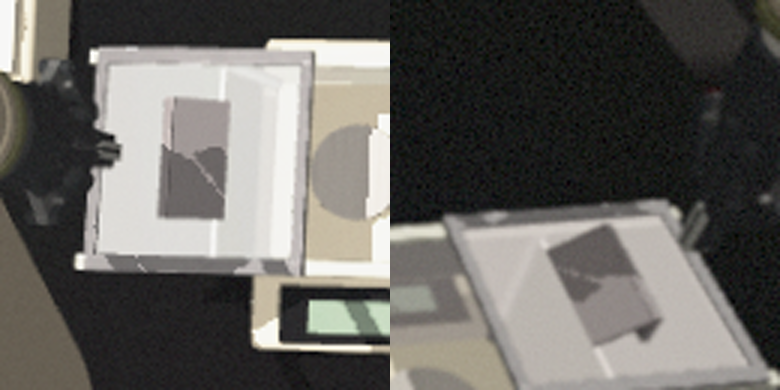

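Fingertips at crop (693,245) in the scene half, against a prediction of (694,241): the 173 mm holds with the fingers shut. They stand behind the face, so lower to tip z ≈ 228.

Call:
send_rows --increments '[[[0,0.008,0,0.001,0.003],[0,0.016,0,0.001,0.003],[0,0.024,0,0.001,0.003],[0,0.031,0,0.001,0.003],[0,0.036,0,0.001,0.003],[0,0.037,0,0.001,0.003],[0,0.037,0,0.001,0.003]]]'

```text
time: 5.27
eef_pos: [515.4, 363.8, 400.9]
tool_rot: [-159.9, 89.8, -162.2]
contact_force: [-0.1, -0.8, 0.0]
finger_gap: 0.2
```

```bash
python3 -c "
from h import *
go([512,340,400],(1,-.04))
a=eyes.camera('top');b=eyes.camera('scene')
z=lambda i,u,v,w,h,s: cv2.resize(i[v:v+h,u:u+w],None,fx=s,fy=s,interpolation=cv2.INTER_CUBIC)
save(np.hstack([z(a,80,160,130,130,3),z(b,430,50,130,130,3)]),'t3.png')"
```

```text
t 5.27 pos [515.4 363.8 400.9] q [30.5 12.4 80.2  0.  87.6 32.8] F [-0.1 -0.8  0. ] gap 0.2
x [-0.003 -0.001 -1.   ] y [ 0.039  0.999 -0.001] z [ 0.999 -0.039 -0.003]
d [ 0.0009 -0.0239 -0.0025] spin 0.0006 dist 0.024020147240886216
```

View pics/t3.png

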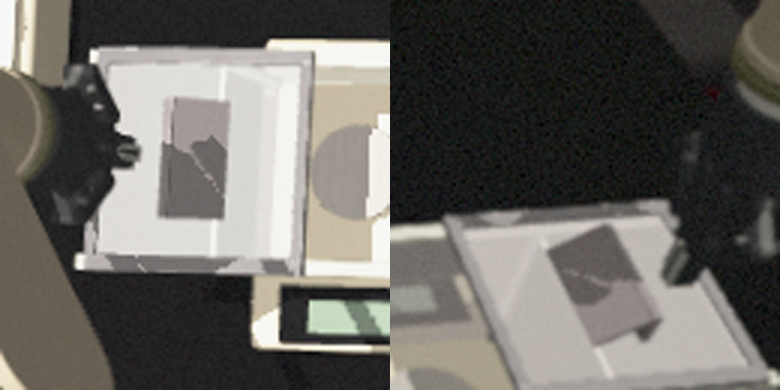

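Call:
send_rows --increments '[[[0,0,-0.01,0,0],[0,0,-0.018,0,0],[0,0,-0.026,0,0],[0,0,-0.034,0,0],[0,0,-0.044,0,0],[0,0,-0.054,0,0],[0,0,-0.062,0,0],[0,0,-0.068,0,0]]]'

```text
time: 6.03
eef_pos: [513.0, 294.7, 402.3]
tool_rot: [174.0, 90.0, 171.7]
contact_force: [0.7, 1.5, 1.1]
finger_gap: 0.4
```

```bash
python3 -c "
from h import *
go([512,240,400],(1,-.03))
a=eyes.camera('top');b=eyes.camera('scene')
z=lambda i,u,v,w,h,s: cv2.resize(i[v:v+h,u:u+w],None,fx=s,fy=s,interpolation=cv2.INTER_CUBIC)
save(np.hstack([z(a,100,160,130,130,3),z(b,400,70,130,130,3)]),'t4.png')"
```

```text
t 6.03 pos [513.  294.7 402.3] q [24.9  6.3 86.8  0.  87.  27.2] F [0.7 1.5 1.1] gap 0.4
x [-0.001  0.    -1.   ] y [0.04  0.999 0.   ] z [ 0.999 -0.04  -0.001]
d [ 0.0023 -0.0547  0.0012] spin -0.0101 dist 0.0547710299906131
```

View pics/t4.png

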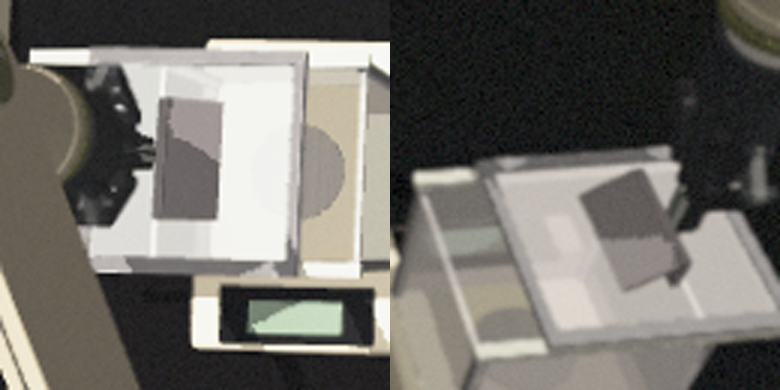

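The lid moves along with the push, with about 50 mm left (top crop: plate edge 303, frame end 360).

Call:
send_rows --increments '[[[0,0.001,-0.007,0,0],[0,0.002,-0.014,0,0],[0,0.002,-0.021,0,0],[0,0.002,-0.028,0,0],[0,0.002,-0.034,0,0],[0,0.002,-0.038,0,0],[0,0.002,-0.042,0,0],[0,0.002,-0.045,0,0]]]'

```text
time: 6.8
eef_pos: [511.1, 249.2, 399.9]
tool_rot: [-153.1, 89.9, -155.5]
contact_force: [0.9, 2.3, -1.4]
finger_gap: 0.2
```

```bash
python3 -c "
from h import *
go([512,235,400],(1,-.03))
a=eyes.camera('top');b=eyes.camera('scene')
z=lambda i,u,v,w,h,s: cv2.resize(i[v:v+h,u:u+w],None,fx=s,fy=s,interpolation=cv2.INTER_CUBIC)
save(np.hstack([z(a,130,160,130,130,3),z(b,380,70,130,130,3)]),'t5.png')"
```

```text
t 6.8 pos [511.1 249.2 399.9] q [20.8  2.8 90.7 -0.  86.6 23.2] F [ 0.9  2.3 -1.4] gap 0.2
x [-0.002 -0.001 -1.   ] y [ 0.041  0.999 -0.001] z [ 0.999 -0.041 -0.002]
d [-0.0001 -0.0141  0.0015] spin -0.011 dist 0.014178501059147119
```

View pics/t5.png

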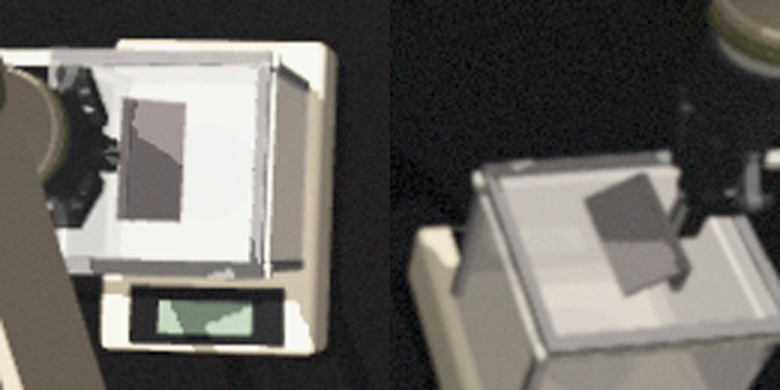

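Call:
send_rows --increments '[[[0,0,-0.0015,0,0],[0,0,-0.003,0,0],[0,0,-0.0045,0,0],[0,0,-0.006,0,0],[0,0,-0.0075,0,0],[0,0,-0.0085,0,0]]]'

```text
time: 7.4
eef_pos: [510.7, 242.1, 400.1]
tool_rot: [113.0, 89.8, 110.7]
contact_force: [3.7, 17.1, -3.9]
finger_gap: -0.0
```

Call:
send_rows --increments '[[[0,0,-0.0015,0,0],[0,0,-0.003,0,0],[0,0,-0.003,0,0],[0,0,-0.003,0,0]]]'

```text
time: 7.73
eef_pos: [510.5, 241.2, 400.2]
tool_rot: [91.9, 89.5, 89.7]
contact_force: [3.5, 15.8, -4.4]
finger_gap: 0.1
```

```bash
python3 -c "
from h import *
go([512,255,400],(1,-.03))
a=eyes.camera('top');b=eyes.camera('scene')
z=lambda i,u,v,w,h,s: cv2.resize(i[v:v+h,u:u+w],None,fx=s,fy=s,interpolation=cv2.INTER_CUBIC)
save(np.hstack([z(a,130,160,130,130,3),z(b,380,70,130,130,3)]),'t6.png')"
```

```text
t 7.73 pos [510.5 241.2 400.2] q [19.9  2.  91.5  0.5 86.3 22.1] F [ 3.5 15.8 -4.4] gap 0.1
x [ 0.     0.008 -1.   ] y [0.038 0.999 0.008] z [ 0.999 -0.038 -0.   ]
d [0.0003 0.0138 0.001 ] spin -0.0082 dist 0.013871537869144126
```

View pics/t6.png

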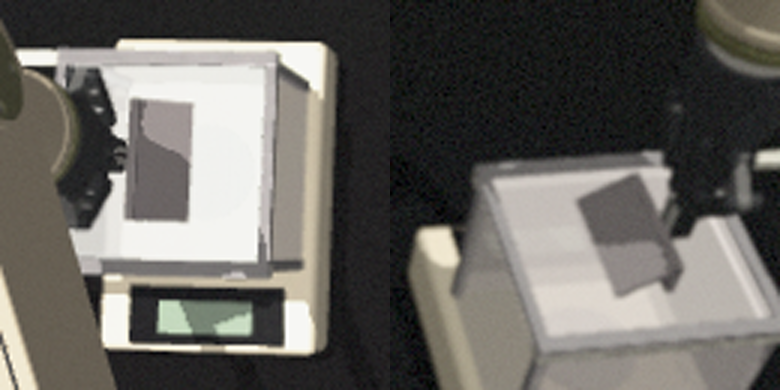

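The lid is against its stop (16–17 N, no further travel), and its edge is flush with the box frame. Back off and lift.

Call:
send_rows --increments '[[[0,0,0.005,0,0],[0,0,0.015,0,0],[0,0,0.02,0,0],[0,-0.02,0.02,0,0],[0,-0.045,0.02,0,0],[0,-0.07,0.02,0,0],[0,-0.085,0.02,0,0],[0,-0.09,0.02,0,0]]]'

```text
time: 8.5
eef_pos: [511.5, 260.7, 494.1]
tool_rot: [66.4, 89.4, 64.2]
contact_force: [0.0, 0.9, -0.3]
finger_gap: 0.2
```

```bash
python3 -c "
from h import *
go([621.5,-137.5,485])"
```

```text
t 8.5 pos [511.5 260.7 494.1] q [21.8  2.1 81.7  0.4 95.7 24. ] F [ 0.   0.9 -0.3] gap 0.2
x [ 0.005  0.01  -1.   ] y [0.038 0.999 0.01 ] z [ 0.999 -0.038  0.004]
d [ 0.0057 -0.3938  0.125 ] spin 0 dist 0.41322962751807385
```

Call:
send_rows --increments '[[[0,0,-0.02,0.006,0],[0,0,-0.055,0.017,0],[0,0,-0.094,0.03,0],[0,0,-0.132,0.042,0],[0,0,-0.17,0.054,0],[0,0,-0.208,0.066,0],[0,0,-0.246,0.078,0],[0,0,-0.28,0.089,0]]]'

```text
time: 9.17
eef_pos: [590.0, -24.7, 490.4]
tool_rot: [73.7, 89.4, 71.5]
contact_force: [0.1, 0.7, 0.6]
finger_gap: -0.3
```

```bash
python3 -c "
from h import *
go([621.5,-137.5,420])"
```

```text
t 9.17 pos [590.  -24.7 490.4] q [-7.6  4.8 79.3  0.6 95.8 -5.3] F [0.1 0.7 0.6] gap -0.3
x [ 0.003  0.009 -1.   ] y [0.039 0.999 0.009] z [ 0.999 -0.039  0.003]
d [ 0.0695 -0.1121  0.0357] spin 0 dist 0.13663328149044768
```

Call:
send_rows --increments '[[[0,0,-0.038,0.012,0],[0,0,-0.074,0.024,0],[0,0.01,-0.1,0.032,0],[0,0.03,-0.112,0.036,0],[0,0.055,-0.112,0.036,0],[0,0.069,-0.112,0.036,0],[0,0.069,-0.112,0.036,0]]]'

```text
time: 9.75
eef_pos: [620.8, -137.1, 414.5]
tool_rot: [117.5, 89.2, 115.3]
contact_force: [-0.4, -0.1, -0.6]
finger_gap: 0.0
```

```bash
python3 -c "
from h import *
s,p,R=tool(); print('grasp',p+R[:,0]*155)
go([621.5-R[0,0]*155,-137.5-R[1,0]*155,235])
a=eyes.camera('top');b=eyes.camera('scene')
z=lambda i,u,v,w,h,s: cv2.resize(i[v:v+h,u:u+w],None,fx=s,fy=s,interpolation=cv2.INTER_CUBIC)
save(np.hstack([z(a,230,120,130,130,3),z(b,250,150,130,130,3)]),'t7.png');save(np.hstack([z(a,130,160,130,130,3),z(b,380,70,130,130,3)]),'t8.png')"
```

```text
grasp [ 619.95640721 -135.27622407  259.49260261]
t 9.75 pos [ 620.8 -137.1  414.5] q [-17.2  13.   78.    0.6  89.4 -15. ] F [-0.4 -0.1 -0.6] gap 0.0
x [-0.006  0.012 -1.   ] y [0.039 0.999 0.012] z [ 0.999 -0.039 -0.006]
d [ 0.1794 -0.0043  0.0027] spin 0 dist 0.17949954273732938
```

View pics/t7.png

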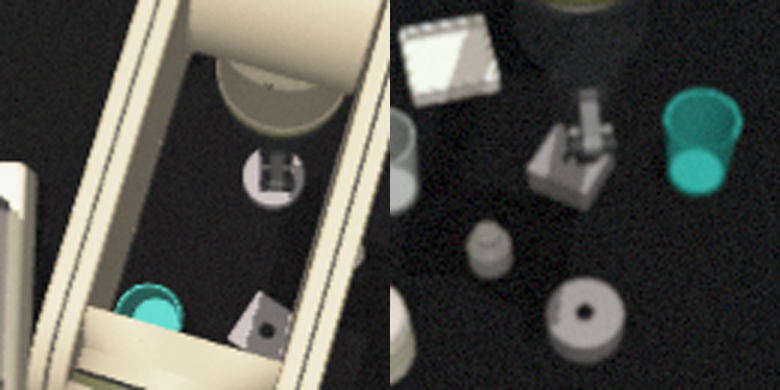

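View pics/t8.png

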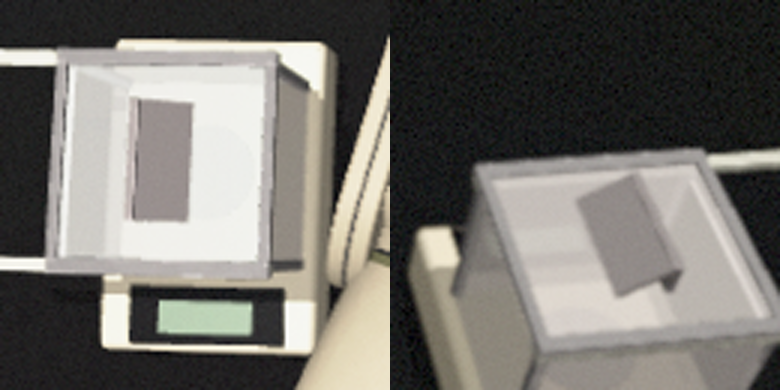

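The lid stays shut, with its frame flush all round. In the top view the fingertips are centred over the round pod (crop 275,178). Descending.

Call:
send_rows --increments '[[[0,0.02,-0.004,0.002,0],[0,0.05,-0.004,0.002,0],[0,0.08,-0.004,0.002,0],[0,0.11,-0.004,0.002,0],[0,0.135,-0.004,0.002,0],[0,0.15,-0.004,0.002,0],[0,0.155,-0.004,0.002,0],[0,0.155,-0.004,0.002,0]]]'

```text
time: 10.52
eef_pos: [623.8, -138.6, 264.9]
tool_rot: [89.4, 89.4, 87.3]
contact_force: [0.4, 0.2, 0.3]
finger_gap: -0.2
```

```bash
python3 -c "
from h import *
s,p,R=tool(); print('grasp',p+R[:,0]*155)
go([621.5-R[0,0]*155,-137.5-R[1,0]*155,231])
a=eyes.camera('top');b=eyes.camera('scene')
z=lambda i,u,v,w,h,s: cv2.resize(i[v:v+h,u:u+w],None,fx=s,fy=s,interpolation=cv2.INTER_CUBIC)
save(np.hstack([z(a,270,120,100,100,4),z(b,260,180,100,100,4)]),'t9.png')"
```

```text
grasp [ 623.87438582 -137.05767059  109.86825753]
t 10.52 pos [ 623.8 -138.6  264.9] q [-17.3  19.3  86.6   0.6  74.3 -15.3] F [0.4 0.2 0.3] gap -0.2
x [ 0.    0.01 -1.  ] y [0.037 0.999 0.01 ] z [ 0.999 -0.037  0.   ]
d [ 0.0339 -0.0009 -0.0024] spin 0 dist 0.0339464246223866
```

View pics/t9.png

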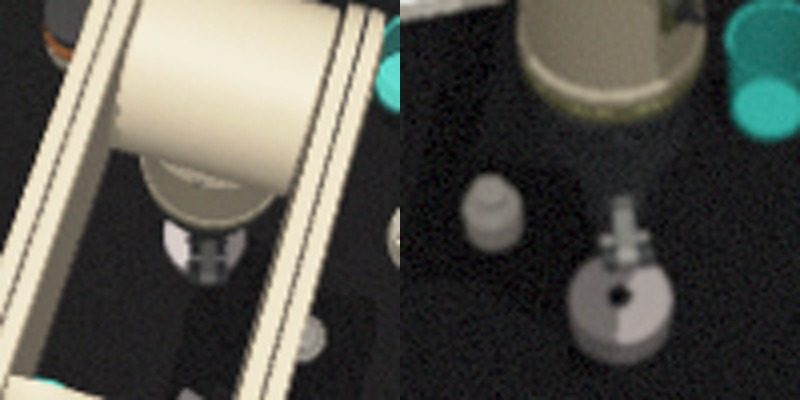

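The fingertips hang over the pod (scene crop tip (627,262), window (620,296)). Lower the last 34 mm.

Call:
send_rows --increments '[[[0,0.01,-0.001,-0.002,0],[0,0.02,-0.001,-0.002,0],[0,0.029,-0.001,-0.002,0],[0,0.034,-0.001,-0.002,0],[0,0.034,-0.001,-0.002,0],[0,0.034,-0.001,-0.002,0],[0,0.034,-0.001,-0.002,0],[0,0.034,-0.001,-0.002,0]]]'

```text
time: 11.28
eef_pos: [623.0, -139.9, 233.8]
tool_rot: [62.4, 89.4, 60.2]
contact_force: [0.2, -0.3, -0.2]
finger_gap: -0.0
```

```bash
python3 -c "
from h import *
s,p,R=tool(); print('grasp',p+R[:,0]*155)
go([621.5-R[0,0]*155,-137.5-R[1,0]*155,231])
a=eyes.camera('top');b=eyes.camera('scene')
z=lambda i,u,v,w,h,s: cv2.resize(i[v:v+h,u:u+w],None,fx=s,fy=s,interpolation=cv2.INTER_CUBIC)
save(np.hstack([z(a,270,120,100,100,4),z(b,260,180,100,100,4)]),'t10.png')
tip=p+R[:,0]*173; print((proj('scene',tip)-[260,180])*4+[400,0])"
```

```text
grasp [ 623.77863187 -138.53972662   78.77739338]
t 11.28 pos [ 623.  -139.9  233.8] q [-17.4  21.   87.9   0.6  71.  -15.5] F [ 0.2 -0.3 -0.2] gap -0.0
x [ 0.005  0.009 -1.   ] y [0.037 0.999 0.009] z [ 0.999 -0.037  0.005]
d [ 0.0028  0.0009 -0.0023] spin 0 dist 0.003734230911850245
[616.03143895 271.25863466]
```

View pics/t10.png

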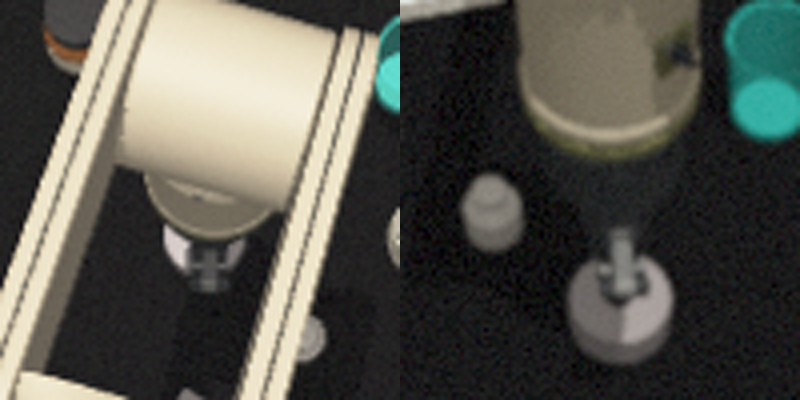

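Tips about 31 mm above the pod's middle; settle 3 mm lower and hold.

Call:
send_rows --increments '[[[0,0.003,0.001,-0.002,0],[0,0.003,0.001,-0.002,0],[0,0.003,0.001,-0.002,0],[0,0.003,0.001,-0.002,0],[0,0.003,0.001,-0.002,0],[0,0.003,0.001,-0.002,0],[0,0.003,0.001,-0.002,0],[0,0.003,0.001,-0.002,0]]]'

```text
time: 12.05
eef_pos: [621.1, -138.8, 230.9]
tool_rot: [61.4, 89.4, 59.2]
contact_force: [0.1, -0.1, -0.1]
finger_gap: 0.1
```

Call:
send_rows --increments '[[[0,0,0,0,0],[0,0,0,0,0],[0,0,0,0,0],[0,0,0,0,0],[0,0,0,0,0],[0,0,0,0,0],[0,0,0,0,0],[0,0,0,0,0]]]'

```text
time: 12.72
eef_pos: [621.1, -138.7, 230.8]
tool_rot: [61.9, 89.4, 59.7]
contact_force: [-0.2, -0.3, 0.2]
finger_gap: 0.3
```

Call:
send_rows --increments '[[[0,0,0,0,0],[0,0,0,0,0],[0,0,0,0,0],[0,0,0,0,0],[0,0,0,0,0],[0,0,0,0,0],[0,0,0,0,0],[0,0,0,0,0]]]'

```text
time: 13.38
eef_pos: [621.1, -138.8, 230.9]
tool_rot: [61.6, 89.4, 59.4]
contact_force: [-0.7, -0.4, -0.5]
finger_gap: 0.2
```

Call:
send_rows --increments '[[[0,0,0,0,0],[0,0,0,0,0],[0,0,0,0,0],[0,0,0,0,0],[0,0,0,0,0],[0,0,0,0,0],[0,0,0,0,0],[0,0,0,0,0]]]'

```text
time: 14.05
eef_pos: [621.1, -138.8, 230.9]
tool_rot: [61.5, 89.4, 59.4]
contact_force: [0.0, -0.3, -0.4]
finger_gap: 0.4
```

Call:
send_rows --increments '[[[0,0,0,0,0],[0,0,0,0,0],[0,0,0,0,0],[0,0,0,0,0],[0,0,0,0,0],[0,0,0,0,0],[0,0,0,0,0],[0,0,0,0,0]]]'

```text
time: 14.72
eef_pos: [621.1, -138.8, 230.8]
tool_rot: [61.8, 89.4, 59.7]
contact_force: [-0.7, 0.4, 0.1]
finger_gap: -0.2
```

```bash
python3 -c "
from h import *
s,p,R=tool(); print('grasp',p+R[:,0]*155)
go([621.5,-137.5,231])"
```

```text
grasp [ 621.84780729 -137.42644847   75.82512788]
t 14.72 pos [ 621.1 -138.8  230.8] q [-17.4  20.9  88.4   0.6  70.6 -15.4] F [-0.7  0.4  0.1] gap -0.2
x [ 0.005  0.009 -1.   ] y [0.037 0.999 0.009] z [ 0.999 -0.037  0.005]
d [-0.0002  0.0013  0.0004] spin 0 dist 0.0013486543100787317
```

Held for more than 2.6 s at a grasp height 46 mm above the pod's top. Now straight up.

Call:
send_rows --increments '[[[0,-0.01,0,0,0],[0,-0.035,0,0,0],[0,-0.07,0,0,0],[0,-0.105,0,0,0],[0,-0.14,0,0,0],[0,-0.175,0,0,0],[0,-0.205,0,0,0],[0,-0.22,0,0,0]]]'

```text
time: 15.38
eef_pos: [620.1, -140.7, 457.7]
tool_rot: [29.2, 89.2, 27.1]
contact_force: [0.3, -0.7, 1.1]
finger_gap: -0.2
```

Call:
send_rows --increments '[[[0,-0.005,0.015,0,0],[0,-0.01,0.045,0,0],[0,-0.015,0.08,0,0],[0,-0.02,0.1,0,0],[0,-0.02,0.11,0,0],[0,-0.02,0.11,0,0],[0,-0.02,0.11,0,0],[0,-0.02,0.11,0,0]]]'

```text
time: 16.05
eef_pos: [623.8, -31.9, 477.7]
tool_rot: [29.8, 89.3, 27.6]
contact_force: [-0.2, -0.7, -0.5]
finger_gap: 0.2
```

```bash
python3 -c "
from h import *
s,p,R=tool(); print('grasp',p+R[:,0]*155)
go([621.5,-137.5,231])
for c in ['top','scene']:
    save(eyes.camera(c),c+'_end.png')
    a=cv2.imread('pics/%s0.png'%c).astype(int);b=cv2.imread('pics/%s_end.png'%c).astype(int)
    for n in ['round_top','square_top']:
        for x in eyes.boxes_of(c,n)[:2]: print(c,n,round(x['p'],2),world(c,x['xyz']).round(0))
"
```

```text
grasp [625.56084341 -30.96733371 322.67088285]
t 16.05 pos [623.8 -31.9 477.7] q [-7.8 10.  75.   0.4 94.5 -5.5] F [-0.2 -0.7 -0.5] gap 0.2
x [ 0.011  0.006 -1.   ] y [0.038 0.999 0.006] z [ 0.999 -0.038  0.011]
d [ 0.246  -0.1072 -0.001 ] spin 0 dist 0.2683349019709362
top round_top 0.85 [ 619. -135.   32.]
top round_top 0.29 [514. 258. 218.]
top square_top 0.89 [ 467. -127.   30.]
scene round_top 0.77 [ 627. -142.   33.]
scene round_top 0.68 [ 638. -300.   70.]
```

View pics/scene_end.png

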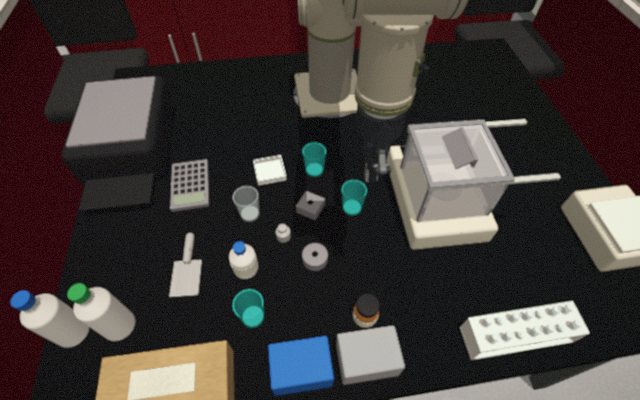

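View pics/top_end.png

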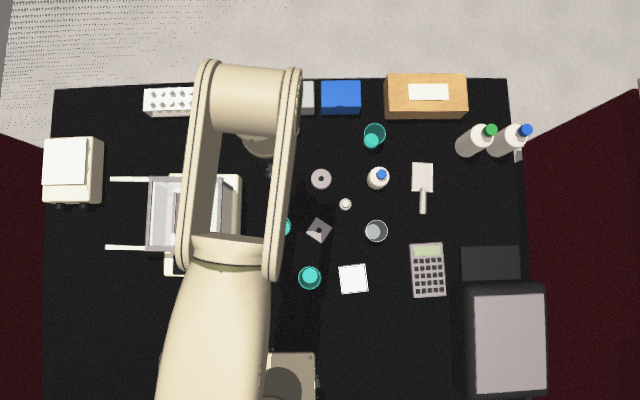

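Everything stands where it did: round pod at top (321,178), square pod at (319,230), weight at (345,204). The lid is shut and the hand is about 265 mm away from the round pod.

```bash
python3 -c "
from h import *
print(workorder.job_done())"
```

```text
the job is handed in; nothing more can be done
None
```

I shut the balance lid, held the fingertips over the round pod for the tare, took the hand away and handed the job in. `job_done()` gives no verdict, so the checks below are my own.

- **Lid:** I pushed the ledge face with the closed fingertips until the lid met its stop, at about 16–17 N. Extra push commanded after that moved it about 1 mm at most. The lid frame looks flush with the box, and it stayed that way after I backed off.
- **Tare:** The grasp point stayed within a few millimetres of the round pod's centre as I measured it from the pictures. It was about 46 mm above the pod's top, so the fingertips were about 28 mm above. I held it there for more than 2.6 s, and the force reading stayed at noise level.
- **Final state:** The hand is about 265 mm from the round pod. Both pods and the loose things I could see stand at their starting pixels. In the last top picture the arm hid the jar, but it shows in place in the scene picture.
- **Disagreements:** The two cameras differed by 3–6 mm on the pod and ledge positions; I used the average. In the last scene picture the network did not report the square pod, though it is plainly visible at (311,204). It also reported the bottle as a second round pod.

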